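# Lay the missing roller back in the spool roller base

## Task

The white spool roller base beside the printers has lost one of its two rollers. Pick up the loose roller of the same length as the one still in the base, lay it across the empty pair of V notches with one steel end in each notch, and lower it right down until it rests there before you let go, so that it is not dropped in. Leave the short roller where it is.

Things in the scene. Friction and masses are not known exactly. Their poses are not given: they have to be found in the camera images.
- roller: Loose long roller lying on the bench: grey plastic cylinder 30 mm in diameter, 90 mm long, on a 12 mm steel axle sticking out 40 mm at each end (170 mm overall), 160 g; ends alike, can roll. Origin at its centre, on the axis (15 mm above the bench at the start); x runs along the axis. Grip across the grey middle.
- short_roller: A bystander: a like roller, but too short for the base: grey part 30 mm in diameter and 50 mm long, steel axle 12 mm in diameter, 95 mm overall. Origin at its centre, x along its axis. To be left alone.
- roller_base: White, fixed, 150 (x) by 138 (y) mm; origin under its centre, on the bench. 8 mm floor; two cheeks 12 mm thick, 114 mm apart inside, along the y edges, tops at z 63.5. Each has V notches (45 deg flanks, 40 wide, bottom z 43.5) at x -45, which hold a fixed long roller, and at x +45, empty. A roller at home lies along y, its centre at (45, 0, 52) mm, with 12 mm end play either way.
There are look-alikes about, which are no part of the job. What is shaped like the roller but turquoise is not meant.

How it is judged:
On the way:
1. the long roller is lowered into the empty notches (centre within 8 mm of its resting height and 15 mm along and 10 mm across, axis within 10 degrees) while the fingers still hold it (z of roller in the frame of roller_base between 0.046 and 0.06 m and x of roller in the frame of roller_base between 0.035 and 0.055 m and y of roller in the frame of roller_base between -0.015 and 0.015 m and angle between the x axis of roller and the y axis of roller_base, either way round below 0.175 rad and contact force between the fingers and roller above 0.5 N), for 0.15 s.
At the end, for the whole second after the job is handed in: The long roller rests, released and still, in the bottom of the empty pair of V notches: centre within 4 mm of its resting height, 10 mm across and 15 mm along the roller, axis along the notches within 10 degrees; the short roller within 30 mm of where it was (z of roller in the frame of roller_base between 0.047 and 0.056 m and x of roller in the frame of roller_base between 0.035 and 0.055 m and y of roller in the frame of roller_base between -0.015 and 0.015 m and angle between the x axis of roller and the y axis of roller_base, either way round below 0.175 rad and contact force between roller and roller_base above 0.3 N and linear speed of roller below 0.03 m/s); the robot touches nothing.
It fails at once if the short roller is moved more than 30 mm (distance of short_roller from where it was at the start of the episode above 0.03 m).
It also fails if it takes over 38 s, if anything falls off the work surface, if the arm or the gripper's body presses on something with over 40 N, if the wrist force passes 120 N, or if a joint passes its speed limit or range.

## Robot

A 6-joint arm with a two-finger parallel gripper is mounted at the origin on the work surface. World frame = base frame: x ahead of the robot, y to its left, z up, the work surface at z = 0. Lengths are in m, angles in rad, forces in N, time in s.
With the tool pointing down it reaches from about 0.3 to 0.875 m from the base axis. Payload 6.4 kg.
Tool frame: the origin (TCP) lies between the finger pads; the fingertips stand 19 mm ahead of it and the grasp point (between the pads) is the TCP (ctrl.tips_ahead is the z of the fingertips in the tool frame, in m); z points along the fingers, y is the line along which they close (so a half turn about z gives the same grasp; the last joint's range is limited). The gripper opens to 85 mm and grips with 20 to 120 N. Pads are 22 mm wide; open, the fingers measure 114 mm over their backs; the gripper's body (76 mm by 85 mm) begins 54 mm behind the grasp point. The pads swing forward as they close: fully open they stand 13 mm farther back than shut.
Start: joints at [-1.347, 0.181, 1.607, -0, 1.354, -0.206], TCP at [0.24, -0.523, 0.25] pointing down, gripper open.
Joint ranges: [-2.99, 2.99], [-0.89, 2.07], [0.3, 2.58], [-1.14, 4.28], [0, 2.63], [-3.12, 3.12]. Speed limits (rad/s): [2.57, 2.57, 3.01, 3.14, 3.14, 3.14].

## Interface

Orientations are given as a unit quaternion [w, x, y, z].
In Python, from bench import readout, vision, ctrl gives the robot as it stands.
- The arm moves only by the tool play_rows, never from a script. Its arguments are lists of equal length, an entry for each row: "xyz": the shift along the tool's x, y, z in mm, a list of three; "rot": the turn, a rotation vector about the tool's x, y, z in rad, a list of three; "grip": the opening, from 0 (shut) to 1 (fully open). In form: {"xyz": [[x, y, z], ...], "rot": [[rx, ry, rz], ...], "grip": [grip, ...]}. A call has exactly 10 rows; each row is the pose to reach, as a shift and turn from the pose commanded when the call began, along the tool's axes at that moment; what a row does not reach only later rows make up. A row lasts 1/8 s, in which the tool goes at most 62.5 mm and 10.7 degrees, less where a joint would pass 70% of its speed; a pose out of reach is approached as far as the arm can. A call with a gripper value outside its range is refused whole. The fingers move at their own pace and stop on an object; the grip force is fixed at half the most. Time passes only in rows, so rows that repeat a pose let the fingers close, or fill a call up. It gives the time, the measured TCP pose, the force, the opening and the grip force at its end, in the units of the state.
- readout.get_obs(): the state, without advancing time (a new reading comes with each control period).
- vision.camera(name): name is "side" or "top" or "wrist"; returns a dict with "color" (400x640x3 uint8, red, green, blue), "depth" (400x640 float32, m along the optical axis (not along the pixel's ray), 0 where there is no reading), "camera_matrix" (3x3 intrinsics, pixels), "k1" (the pictures are not rectified: a ray, as slopes to the right and down, at radius r is drawn at 1 + k1 r^2 times it, then the intrinsics apply), "extrinsics" (4x4, takes a point from camera to world coordinates); the wrist camera has in their place "hand_eye" (4x4, takes a point from camera to tool coordinates, whose origin is the TCP and whose axes are the flange's). Camera axes: x right, y down, z forward; pixel columns grow to the right and rows downward; lengths in m; the calibration is good to about 2 mm. A picture is of the moment at which its call begins: read the wrist's pose just before it.
- ctrl.hand_in(): hands the job in; it is judged then, once.
The state is a dict: "time_s": time; "q": joint angles; "dq": joint speeds; "joint_efforts": joint torques, N m; "eef_pos": TCP position; "eef_rot": TCP orientation; "wrist_force": force on the tool from outside, world axes, zero at the start; "torque": the same for the moment, N m; "opening": opening from 0.0 (shut) to 1.0 (fully open); "grasp_force": force on a finger pad.
Only numpy, scipy, OpenCV 4.12 (cv2) and the standard library are available. Lean on these libraries where they do the work, as an engineer would, in place of code of your own. Each camera call takes 0.05 s, during which the arm holds its last target. There are 200 camera calls.

## Working session

There is one attempt and no reset: what is moved stays moved. The work goes in short steps, Python scripts to look and compute and a tool call to move; the robot and the scene stay as the last step left them, time stands still between calls to the robot, and variables do not carry over. Pictures are saved under pics/ and viewed, at most 10 in all, crops included, and the job is handed in when it is done.

Besides the shell and the picture viewer there is one more tool, called after "Request:" in YAML: its name, and indented under it one key for each argument. play_rows: Moves the arm, as the interface text tells. Its arguments: {"type":"object","properties":{"xyz":{"type":"array","items":{"type":"array","items":{"type":"number"}}},"rot":{"type":"array","items":{"type":"array","items":{"type":"number"}}},"grip":{"type":"array","items":{"type":"number"}}},"required":["xyz","rot","grip"]}

```bash
mkdir -p pics; ls
cat > h.py <<'E'
import numpy as np, cv2, pickle
from bench import readout, vision, ctrl
from scipy.spatial.transform import Rotation as R
def grab(name):
    o=readout.get_obs(); c=vision.camera(name)
    if name=="wrist":
        q=o["eef_rot"]; T=np.eye(4); T[:3,:3]=R.from_quat([q[1],q[2],q[3],q[0]]).as_matrix(); T[:3,3]=o["eef_pos"]
        c["extrinsics"]=T@np.array(c["hand_eye"])
    pickle.dump(c,open(f"{name}.pkl","wb")); return c
def load(name): return pickle.load(open(f"{name}.pkl","rb"))
def ray(c,uv):
    K=np.array(c["camera_matrix"]); uv=np.atleast_2d(np.array(uv,float))
    return cv2.undistortPoints(uv[:,None],K,np.array([c["k1"],0,0,0.]))[:,0]
def at_z(c,uv,z):
    s=ray(c,uv); E=np.array(c["extrinsics"]); d=np.c_[s,np.ones(len(s))]@E[:3,:3].T; p=E[:3,3]
    return p+d*((z-p[2])/d[:,2])[:,None]
def by_depth(c,uv):
    s=ray(c,uv); E=np.array(c["extrinsics"]); uv=np.atleast_2d(uv)
    dd=np.array([c["depth"][int(v),int(u)] for u,v in uv]); return (np.c_[s,np.ones(len(s))]*dd[:,None])@E[:3,:3].T+E[:3,3]
def save(c,f,crop=None,k=1):
    im=c["color"][...,::-1]
    if crop: im=im[crop[1]:crop[3],crop[0]:crop[2]]
    cv2.imwrite("pics/"+f,cv2.resize(im,None,fx=k,fy=k,interpolation=cv2.INTER_CUBIC))
E
python3 - <<'E'
from h import *
for n in ("top","side"): save(grab(n),n+"1.png",k=1.25)
o=readout.get_obs(); print(o["time_s"],o["eef_pos"],o["eef_rot"],ctrl.tips_ahead)
E
```

```text
pics
0.1 [ 0.23951543 -0.52223844  0.2494808 ] [-7.82736219e-04  9.76994521e-01  2.13262966e-01 -5.01018712e-06] 0.019
```

View pics/top1.png

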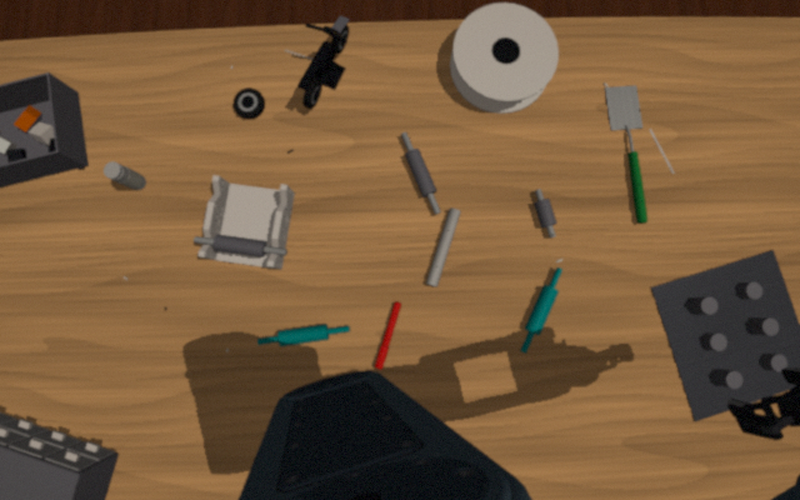

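View pics/side1.png

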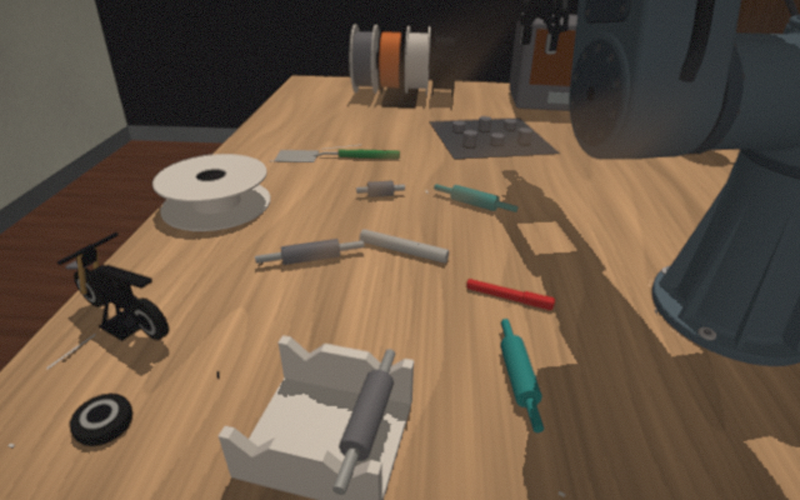

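Top view: the candidates are:
- grey roller with steel ends, long, (420,174)
- short roller, (544,213)
- plain grey bar, (443,247)
- turquoise rollers, (305,334) and (541,310)
- the roller already in the base, (240,245)

I choose the one at (420,174). The base is at (246,222), with its empty notches on the upper side, about (216,185) and (285,190). One close crop follows to check this.

Run:
```python
from h import *
c=load("top"); save(c,"crop1.png",(150,95,360,230),3.8)
P=at_z(c,np.array([[405,135],[435,212],[537,192],[551,235],[455,210],[432,283]])/1.25,0.015); print(P.round(3))
print(by_depth(c,np.array([[420,174],[245,210],[240,245]])/1.25).round(3))
```

```text
[[ 0.7   -0.045  0.015]
 [ 0.548 -0.097  0.015]
 [ 0.581 -0.293  0.015]
 [ 0.497 -0.314  0.015]
 [ 0.55  -0.135  0.015]
 [ 0.414 -0.087  0.015]]
[[ 0.617 -0.071  0.031]
 [ 0.564  0.265  0.008]
 [ 0.489  0.254  0.067]]
```

View pics/crop1.png

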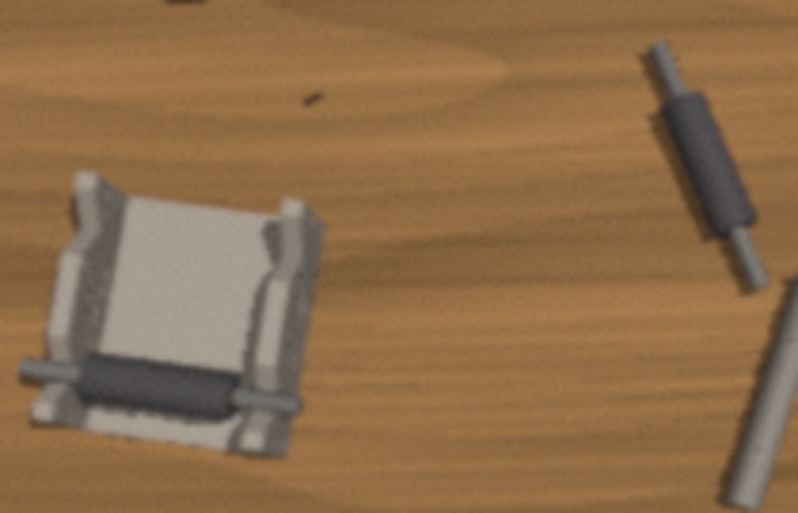

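The crop confirms it: a dark grey middle with slim steel ends at (659,47) and (759,285), clearly long. The base's empty notches are at crop (75,235) and (280,255), and the fixed roller's ends are at (22,368) and (298,404).

```bash
cat >> h.py <<'E'
def fit2d(local,world):
    l=local-local.mean(0); w=world-world.mean(0)
    a=np.arctan2((l[:,0]*w[:,1]-l[:,1]*w[:,0]).sum(),(l*w).sum()); M=np.array([[np.cos(a),-np.sin(a)],[np.sin(a),np.cos(a)]])
    t=world.mean(0)-M@local.mean(0); return a,t,world-(local@M.T+t)
def todo(goal,ang_y):  # shift in tool axes (mm) to goal, and turn about tool z so that tool y lies at world angle ang_y (mod pi)
    o=readout.get_obs(); q=o["eef_rot"]; M=R.from_quat([q[1],q[2],q[3],q[0]]).as_matrix()
    y=M[:,1]; cur=np.arctan2(y[1],y[0]); d=(ang_y-cur+np.pi/2)%np.pi-np.pi/2
    print("shift mm",(M.T@(np.array(goal)-o["eef_pos"])*1e3).round(1),"rot tool z",round(-d,3),"q6",round(o["q"][5],3),"pos",np.round(o["eef_pos"],4),"tilt",M[:,2].round(3),"t",o["time_s"])
E
python3 - <<'E'
from h import *
c=load("top"); f=lambda a:np.array([150,95])+np.array(a)/3.8
r=at_z(c,f([[659,47],[759,285]]),.015); d=r[0]-r[1]; print("roller",r.mean(0),np.linalg.norm(d),np.arctan2(d[1],d[0]))
g=at_z(c,f([[686,96],[737,230]]),.02); print("grey mid",g.mean(0))
fr=at_z(c,f([[22,368],[298,404]]),.052); print("fixed",fr,np.linalg.norm(fr[0]-fr[1]))
w=at_z(c,f([[88,175],[293,202],[42,415],[253,446]]),.0635)[:,:2]
L=np.array([[.075,.063],[.075,-.063],[-.075,.063],[-.075,-.063]])
a,t,e=fit2d(np.r_[L,[[-.045,.085],[-.045,-.085]]],np.r_[w,fr[:,:2]]); print(a,t,e*1e3)
M=np.array([[np.cos(a),-np.sin(a)],[np.sin(a),np.cos(a)]]); print("home",M@[.045,0]+t)
rd=np.arctan2(d[1],d[0])
todo(np.r_[r.mean(0)[:2],.20],rd+np.pi/2)
E
```

```text
roller [ 0.62400141 -0.07260366  0.015     ] 0.1653995524702616 0.35401984763156236
grey mid [ 0.62388091 -0.07420301  0.02      ]
fixed [[0.50256984 0.34274259 0.052     ]
 [0.47616646 0.17653735 0.052     ]] 0.16828939049761246
-0.16563402215734443 [0.53385272 0.25126333] [[-1.86235802 -0.38049481]
 [-1.81775232  0.18889846]
 [ 2.39908467 -0.47060245]
 [ 1.4819125  -1.25209286]
 [-0.91335693  0.22307207]
 [ 0.7124701   1.69121958]]
home [0.57823685 0.24384383]
shift mm [ 536.9 -248.4   50. ] rot tool z 0.076 q6 -0.206 pos [ 0.2395 -0.5222  0.2495] tilt [-0.     0.002 -1.   ] t 0.1
```

Request:
play_rows:
  xyz:
    - [537,-248,20]
    - [537,-248,20]
    - [537,-248,20]
    - [537,-248,20]
    - [537,-248,20]
    - [537,-248,20]
    - [537,-248,20]
    - [537,-248,20]
    - [537,-248,20]
    - [537,-248,20]
  rot:
    - [0,0,0.076]
    - [0,0,0.076]
    - [0,0,0.076]
    - [0,0,0.076]
    - [0,0,0.076]
    - [0,0,0.076]
    - [0,0,0.076]
    - [0,0,0.076]
    - [0,0,0.076]
    - [0,0,0.076]
  grip: [1,1,1,1,1,1,1,1,1,1]

```text
time_s: 1.35
eef_pos: [0.6256, -0.0704, 0.2295]
eef_rot: [-0.0, 0.984, 0.177, -0.0]
wrist_force: [-0.1, -0.6, -0.3]
opening: 1.004
grasp_force: 0.0
```

Run:
```python
from h import *
c=grab("wrist"); save(c,"w1.png",k=1.25)
todo([.624,-.073,.015],.354+np.pi/2)
```

```text
shift mm [ -4.3   3.7 214.3] rot tool z 0.004 q6 0.915 pos [ 0.6267 -0.0685  0.2293] tilt [ 0.     0.002 -1.   ] t 1.4
```

View pics/w1.png

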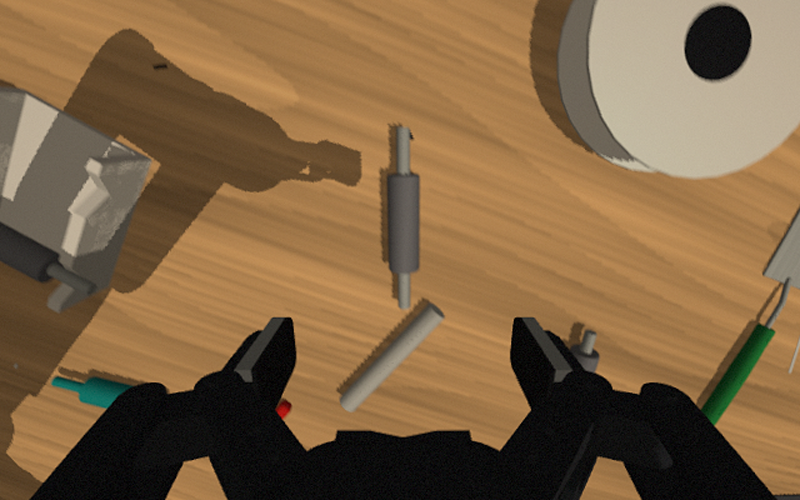

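Wrist view: the roller is vertical in the picture, with ends at (403,126) and (404,306). The plain bar's tip at (437,308) is beyond its lower end, clear of the finger path. Next I refine the position.

Run:
```python
from h import *
c=load("wrist")
r=at_z(c,np.array([[403,126],[404.5,306]])/1.25,.015); g=at_z(c,np.array([[403.5,173],[404,272]])/1.25,.015); d=r[0]-r[1]
print(r.mean(0),g.mean(0),np.linalg.norm(d),np.arctan2(d[1],d[0]))
m=g.mean(0); todo([m[0],m[1],.013],np.arctan2(d[1],d[0])+np.pi/2)
```

```text
[ 0.62657811 -0.0723638   0.015     ] [ 0.62461266 -0.07305569  0.015     ] 0.16989355881257068 0.3668327416938143
shift mm [ -3.7   3.9 216.3] rot tool z -0.009 q6 0.915 pos [ 0.6267 -0.0685  0.2293] tilt [ 0.     0.002 -1.   ] t 1.4
```

Request:
play_rows:
  xyz:
    - [0,0,50]
    - [0,0,100]
    - [0,0,140]
    - [0,0,140]
    - [0,0,140]
    - [0,0,140]
    - [0,0,140]
    - [0,0,140]
    - [0,0,140]
    - [0,0,140]
  rot:
    - [0,0,0]
    - [0,0,0]
    - [0,0,0]
    - [0,0,0]
    - [0,0,0]
    - [0,0,0]
    - [0,0,0]
    - [0,0,0]
    - [0,0,0]
    - [0,0,0]
  grip: [1,1,1,1,1,1,1,1,1,1]

```text
time_s: 2.65
eef_pos: [0.6244, -0.0735, 0.0903]
eef_rot: [-0.0, 0.984, 0.176, -0.0]
wrist_force: [-0.2, 0.4, -0.6]
opening: 0.999
grasp_force: 0.0
```

Run:
```python
from h import *
todo([.6246,-.073,.022],.36+np.pi/2)
c=grab("wrist"); save(c,"w2.png")
```

```text
shift mm [ 0.3 -0.4 68.3] rot tool z -0.006 q6 0.911 pos [ 0.6244 -0.0735  0.0903] tilt [-0.  0. -1.] t 2.65
```

View pics/w2.png

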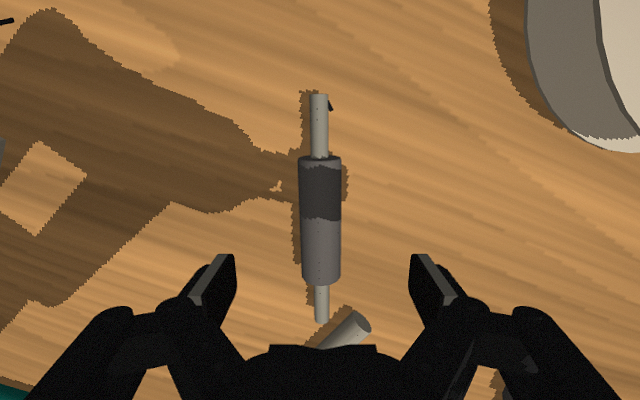

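The roller at (320,220) is centred between the fingers, and the bar at (345,330) is clear. I go down and close.

Request:
play_rows:
  xyz:
    - [0,0,30]
    - [0,0,55]
    - [0,0,68]
    - [0,0,68]
    - [0,0,68]
    - [0,0,68]
    - [0,0,68]
    - [0,0,68]
    - [0,0,68]
    - [0,0,68]
  rot:
    - [0,0,0]
    - [0,0,0]
    - [0,0,0]
    - [0,0,0]
    - [0,0,0]
    - [0,0,0]
    - [0,0,0]
    - [0,0,0]
    - [0,0,0]
    - [0,0,0]
  grip: [1,1,1,1,1,0,0,0,0,0]

```text
time_s: 3.95
eef_pos: [0.6248, -0.0736, 0.0229]
eef_rot: [0.0, 0.984, 0.176, 0.0]
wrist_force: [-1.0, 0.0, 4.9]
opening: 0.328
grasp_force: 59.1
```

Run:
```python
from h import *
todo([.578,.244,.10],-.1656)
```

```text
shift mm [  66.2 -314.1  -77.2] rot tool z -1.051 q6 0.911 pos [ 0.6248 -0.0736  0.0229] tilt [ 0.001 -0.    -1.   ] t 3.95
```

Request:
play_rows:
  xyz:
    - [0,0,-50]
    - [0,0,-110]
    - [22,-105,-130]
    - [44,-210,-130]
    - [66,-314,-130]
    - [66,-314,-130]
    - [66,-314,-130]
    - [66,-314,-130]
    - [66,-314,-130]
    - [66,-314,-130]
  rot:
    - [0,0,0]
    - [0,0,0]
    - [0,0,-0.18]
    - [0,0,-0.36]
    - [0,0,-0.54]
    - [0,0,-0.72]
    - [0,0,-0.9]
    - [0,0,-1.05]
    - [0,0,-1.05]
    - [0,0,-1.05]
  grip: [0,0,0,0,0,0,0,0,0,0]

```text
time_s: 5.2
eef_pos: [0.5775, 0.243, 0.1517]
eef_rot: [-0.0, 0.765, 0.644, -0.0]
wrist_force: [0.0, -0.6, -1.3]
opening: 0.325
grasp_force: 59.6
```

Run:
```python
from h import *
todo([.578,.244,.10],-.1656)
c=grab("wrist"); save(c,"w3.png",k=1.25); print(c["extrinsics"])
```

```text
shift mm [ 1.1  0.4 51.7] rot tool z -0.005 q6 0.38 pos [0.5775 0.243  0.1517] tilt [-0.001 -0.    -1.   ] t 5.2
[[ 9.85656865e-01 -1.61006269e-01 -5.05719930e-02  5.90691238e-01]
 [-1.68759612e-01 -9.41874385e-01 -2.90504451e-01  3.15948027e-01]
 [-8.59427092e-04  2.94872216e-01 -9.55536309e-01  2.74803999e-01]
 [ 0.00000000e+00  0.00000000e+00  0.00000000e+00  1.00000000e+00]]
```

View pics/w3.png

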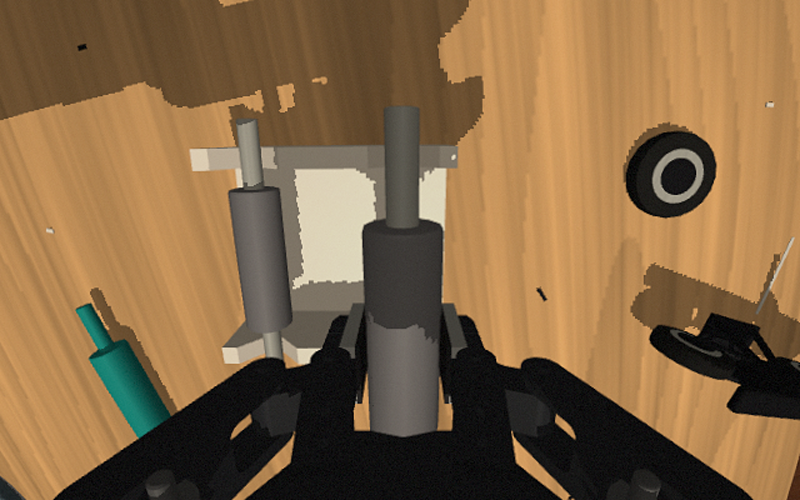

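Wrist view: the roller is held level, its far end at (402,108). The base's far cheek outer top edge runs (192,149)–(457,147), and the fixed roller's far end is at (247,121). I check the held roller against the home pose.

Run:
```python
from h import *
c=load("wrist"); a=-.1656;M=np.array([[np.cos(a),-np.sin(a)],[np.sin(a),np.cos(a)]]); t=np.array([.53385,.25126])
loc=lambda uv,z:((at_z(c,np.array(uv)/1.25,z)[:,:2]-t)@M*1e3).round(1)
print("cheek outer corners exp(-75,69),(75,69)",loc([[192,149],[457,147]],.0635))
print("inner-left exp(-75,57)",loc([[192,171]],.0635), "near cheek left inner exp(-75,-57)",loc([[226,347]],.0635))
print("fixed end exp(-45,85)",loc([[247,121]],.056))
print("fixed grey mid exp(-45,45),(-45,-45)",loc([[256,188],[268,328]],.060))
print("held end (45,85), tcp z .152",loc([[402,110]],.148), "grey end (45,45)",loc([[402,226]],.155))
```

```text
cheek outer corners exp(-75,69),(75,69) [[-72.5  68.9]
 [ 75.   68.4]]
inner-left exp(-75,57) [[-74.4  56.8]] near cheek left inner exp(-75,-57) [[-71.2 -56.6]]
fixed end exp(-45,85) [[-42.4  83.4]]
fixed grey mid exp(-45,45),(-45,-45) [[-39.8  46.2]
 [-42.8 -44.3]]
held end (45,85), tcp z .152 [[45.1 81.9]] grey end (45,45) [[45.  45.3]]
```

Request:
play_rows:
  xyz:
    - [1,1.5,0]
    - [1,1.5,30]
    - [1,1.5,60]
    - [1,1.5,75]
    - [1,1.5,80]
    - [1,1.5,83]
    - [1,1.5,85]
    - [1,1.5,87]
    - [1,1.5,88]
    - [1,1.5,88]
  rot:
    - [0,0,0]
    - [0,0,0]
    - [0,0,0]
    - [0,0,0]
    - [0,0,0]
    - [0,0,0]
    - [0,0,0]
    - [0,0,0]
    - [0,0,0]
    - [0,0,0]
  grip: [0,0,0,0,0,0,0,0,0,0]

```text
time_s: 6.5
eef_pos: [0.5792, 0.2447, 0.0643]
eef_rot: [0.0, 0.764, 0.646, 0.0]
wrist_force: [-0.9, 0.7, -2.1]
opening: 0.326
grasp_force: 59.7
```

Run:
```python
from h import *
c=grab("wrist"); save(c,"w4.png",k=1.25); todo([.578,.244,.06],-.1656); print(readout.get_obs()["wrist_force"])
```

```text
shift mm [-0.9 -1.1  4.4] rot tool z -0.001 q6 0.378 pos [0.5793 0.2447 0.0644] tilt [ 0.  0. -1.] t 6.55
[-0.56318359  0.22222304 -1.80586489]
```

View pics/w4.png

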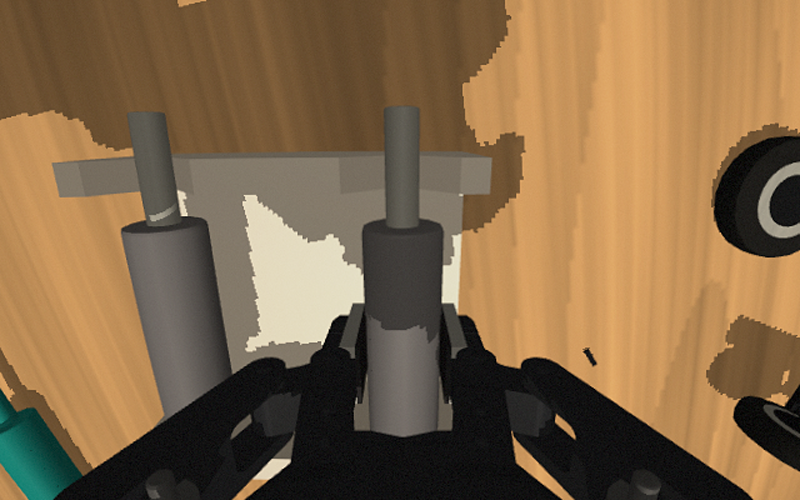

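The axle at u=402 is midway between the notch edges (340 and about 463), still about 4 mm above the bottom and with no contact. I lower slowly.

Request:
play_rows:
  xyz:
    - [0,0,1]
    - [0,0,1.5]
    - [0,0,2]
    - [0,0,2.5]
    - [0,0,3]
    - [0,0,3.5]
    - [0,0,4]
    - [0,0,4]
    - [0,0,4]
    - [0,0,4]
  rot:
    - [0,0,0]
    - [0,0,0]
    - [0,0,0]
    - [0,0,0]
    - [0,0,0]
    - [0,0,0]
    - [0,0,0]
    - [0,0,0]
    - [0,0,0]
    - [0,0,0]
  grip: [0,0,0,0,0,0,0,0,0,0]

```text
time_s: 7.8
eef_pos: [0.5793, 0.2447, 0.0607]
eef_rot: [0.0, 0.764, 0.646, 0.0]
wrist_force: [-3.3, -0.3, 5.6]
opening: 0.327
grasp_force: 60.3
```

Contact has started, pushing slightly along −x, so I shift back about 1 mm and press down a little more.

Request:
play_rows:
  xyz:
    - [0,-0.5,0]
    - [0,-0.8,0.3]
    - [0,-1,0.6]
    - [0,-1,1]
    - [0,-1,1]
    - [0,-1,1]
    - [0,-1,1]
    - [0,-1,1]
    - [0,-1,1]
    - [0,-1,1]
  rot:
    - [0,0,0]
    - [0,0,0]
    - [0,0,0]
    - [0,0,0]
    - [0,0,0]
    - [0,0,0]
    - [0,0,0]
    - [0,0,0]
    - [0,0,0]
    - [0,0,0]
  grip: [0,0,0,0,0,0,0,0,0,0]

```text
time_s: 9.05
eef_pos: [0.5786, 0.2449, 0.0601]
eef_rot: [0.0, 0.764, 0.646, 0.0]
wrist_force: [-2.3, -0.4, 8.3]
opening: 0.326
grasp_force: 60.6
```

The net force is about 10 N straight up with little sideways, so the roller is seated. I release and withdraw.

Request:
play_rows:
  xyz:
    - [0,0,0]
    - [0,0,0]
    - [0,0,0]
    - [0,0,0]
    - [0,0,0]
    - [0,0,0]
    - [0,0,-10]
    - [0,0,-40]
    - [0,0,-90]
    - [0,0,-140]
  rot:
    - [0,0,0]
    - [0,0,0]
    - [0,0,0]
    - [0,0,0]
    - [0,0,0]
    - [0,0,0]
    - [0,0,0]
    - [0,0,0]
    - [0,0,0]
    - [0,0,0]
  grip: [0.4,0.5,0.6,0.8,0.8,0.8,0.8,0.8,0.8,0.8]

```text
time_s: 10.3
eef_pos: [0.5781, 0.2448, 0.2013]
eef_rot: [0.0, 0.764, 0.646, 0.0]
wrist_force: [0.8, 0.6, 0.1]
opening: 0.798
grasp_force: 0.0
```

Run:
```python
from h import *
c=grab("wrist"); save(c,"w5.png",k=1.25); todo([.578,.244,.06],-.1656)
```

```text
shift mm [ -3.1  -5.1 149.8] rot tool z -0.001 q6 0.379 pos [0.5818 0.2458 0.2099] tilt [ 0.012  0.003 -1.   ] t 10.35
```

View pics/w5.png

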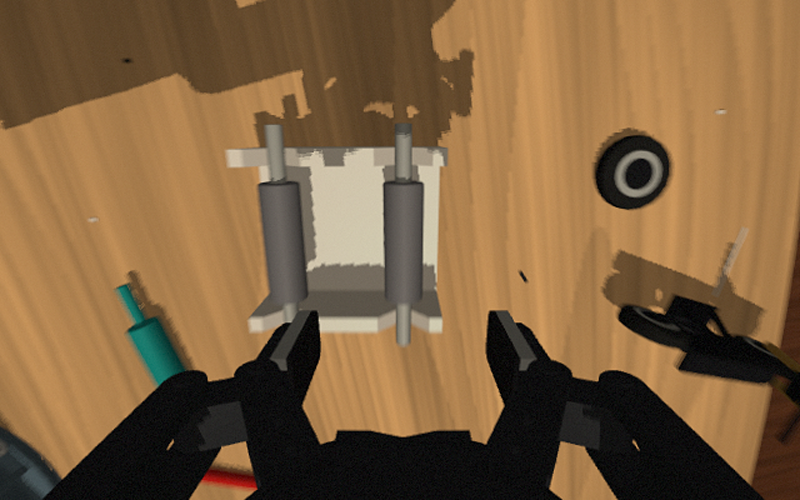

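The roller, with ends at (403,125) and (403,345), lies in both notches parallel to the fixed one, level with it and clear of the gripper. I let the arm settle.

Request:
play_rows:
  xyz:
    - [0,0,0]
    - [0,0,0]
    - [0,0,0]
    - [0,0,0]
    - [0,0,0]
    - [0,0,0]
    - [0,0,0]
    - [0,0,0]
    - [0,0,0]
    - [0,0,0]
  rot:
    - [0,0,0]
    - [0,0,0]
    - [0,0,0]
    - [0,0,0]
    - [0,0,0]
    - [0,0,0]
    - [0,0,0]
    - [0,0,0]
    - [0,0,0]
    - [0,0,0]
  grip: [0.8,0.8,0.8,0.8,0.8,0.8,0.8,0.8,0.8,0.8]

```text
time_s: 11.6
eef_pos: [0.5782, 0.2448, 0.1994]
eef_rot: [0.0, 0.764, 0.646, 0.0]
wrist_force: [-0.0, -0.2, -0.1]
opening: 0.8
grasp_force: 0.0
```

Run:
```python
from h import *
c=grab("wrist"); a=-.1656;M=np.array([[np.cos(a),-np.sin(a)],[np.sin(a),np.cos(a)]]); t=np.array([.53385,.25126])
g=c["color"].astype(int)
p=by_depth(c,[[322,160],[322,190],[322,215]]); print(np.c_[(p[:,:2]-t)@M,p[:,2]].round(4),"expect z .067, x .045")
print(ctrl.hand_in())
```

```text
[[ 0.0454  0.0341  0.0669]
 [ 0.0453  0.0073  0.0667]
 [ 0.0453 -0.0163  0.0664]] expect z .067, x .045
the job is handed in; nothing more can be done
None
```

The long roller was lowered into the empty V notches while still gripped, then released; the last depth check put it at its resting height and position, the short roller was never approached, and I handed the job in at about 11.7 s (no verdict was returned).

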